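# Roll the pipe offcut to the bench stop and push the wood out of it

## Task

A steel pipe offcut with a piece of square timber left in its bore lies on the bench. With the hand flat on top of it, roll the pipe along the table (do not lift or just slide it) until it lies straight against the wooden bench stop, then push the timber right out of one end with the push stick so that it drops onto the table, keeping your fingers off the timber. Draw the stick out again and lay it on the table, leave the pipe resting against the stop, and do not disturb the two jars and the mug on the bench.

Things in the scene. Friction and masses are not known exactly. Their poses are not given: they have to be found in the camera images.
- pipe: pipe offcut, grey steel, 76 mm outside, 64 mm bore open at both ends, 120 mm long, 0.9 kg, lying on the table. Origin: middle of its axis, 38 mm up; its y is the axis. It starts 90 to 122 mm short of touching the stop, roughly parallel. A hand pressing on its top rolls it and travels twice as far, so fingertips need several strokes; pushed from behind, rubber fingertips slide it unturned
- bench_stop: bench stop: a wooden fence 200 mm long (its y), 30 mm thick (its x), 45 mm high, screwed to the table. Origin at the centre of its underside; its flat face towards the robot is at its x = -15 mm, so the pipe's axis is at its x = -53 mm when the pipe touches it
- plug: piece of square timber, 42 x 42 mm and 60 mm long (its y), lying along the pipe's bore near its middle (up to 10 mm off). Origin at its centre. It turns with the pipe and slides along the bore, not fixed, at under 1 N; when its near end leaves the bore it drops onto the table
- push_stick: push stick: a loose square wooden batten 24 x 24 mm, 200 mm long along its own y, 80 g, lying flat on the table to the right or the left of the pipe, roughly along the robot's left-right direction; its origin is its centre, 12 mm above the table. Grip it across its 24 mm width, near the end away from the pipe, so that 150 mm or more stick out in front of the fingers
- stick_end_a (a point): middle of the push stick's end face at its own y = -100 mm
- stick_end_b (a point): middle of the push stick's end face at its own y = +100 mm
- cement_jar: bystander: white jar with an orange cap and a red brush handle, 68 mm across, 130 mm high, standing on the other side of the pipe from the push stick; origin at the centre of its underside
- nail_jar: bystander: glass jar with a black lid, 62 mm across, 80 mm high, beyond the stop; origin at the centre of its underside
- mug: bystander: white spotted mug, 78 x 114 x 93 mm with its handle, beyond the stop; origin at its underside
Things that resemble listed ones, but are neither listed nor needed, are in the scene too. Leave any green look-alike of the pipe alone. Of the things that look like the push_stick, take the one that is farthest from the robot's base at the start.

How it is judged:
By the outcome, as a careful person would: the job done as asked, in the order asked, and still so for the second after the job is handed in, with the robot touching nothing.
It also fails if it takes over 70 s, if anything falls off the work surface, if the arm or the gripper's body presses on something with over 40 N, if the wrist force passes 120 N, or if a joint passes its speed limit or range.

## Robot

A 6-joint arm with a two-finger parallel gripper is mounted at the origin on a cart in front of the work surface, level with it; the furniture and walls round the work are solid. World frame = base frame: x ahead of the robot, y to its left, z up, the work surface at z = 0. Lengths are in m, angles in rad, forces in N, time in s.
With the tool pointing down it reaches from about 0.4 to 0.925 m from the base axis. Payload 3.4 kg.
Tool frame: the origin (TCP) lies midway between the tips of the shut fingers; the grasp point (between the pads) lies 19 mm behind it; z points along the fingers, y is the line along which they close (so a half turn about z gives the same grasp; the last joint's range is limited). The gripper opens to 85 mm and grips with 20 to 120 N. Pads are 22 mm wide; open, the fingers measure 114 mm over their backs; the gripper's body (76 mm by 85 mm) begins 54 mm behind the grasp point. The pads swing forward as they close: fully open they stand 13 mm farther back than shut.
Start: joints at [1.23, 0.307, 1.506, -0, 1.328, -0.073], TCP at [0.152, 0.555, 0.231] pointing down, gripper open.
Joint ranges: [-3.12, 3.12], [-1.05, 2.28], [0.14, 2.33], [-1.42, 4.57], [0.1, 2.73], [-2.68, 2.68]. Speed limits (rad/s): [2.57, 2.57, 3.14, 3.14, 3.14, 3.14].

## Interface

Orientations are given as a unit quaternion [w, x, y, z].
In Python, from workcell import robot gives the robot as it stands.
- The arm moves only by the shell command python3 -m crank 'ROWS' [FORCE]. ROWS is JSON, a list of rows, each a list of 3 entries, a list of its own where there are three numbers: the opening, from 0 (shut) to 1 (fully open), then the shift along the tool's x, y, z in units of 60 mm (1.0 is 60 mm), then the turn, a rotation vector about the tool's x, y, z in rad. A call has 1 to 5 rows; each row is the pose to reach, as a shift and turn from the pose commanded when the call began, along the tool's axes at that moment; what a row does not reach only later rows make up. A row lasts 1/8 s, in which the tool goes at most 62.5 mm and 10.7 degrees, less where a joint would pass 70% of its speed; a pose out of reach is approached as far as the arm can. A call with a gripper value outside its range is refused whole. The fingers move at their own pace and stop on an object; FORCE is the grip in N (left out, the last holds). Time passes only in rows, so rows that repeat a pose let the fingers close. It gives the time, the measured TCP pose, the force, the opening and the grip force at its end, in the units of the state.
- robot.state(): the state, without advancing time (a new reading comes with each control period).
- robot.capture(name): name is "side" or "top" or "wrist"; returns a dict with "image" (384x512x3 uint8, blue, green, red), "range_z" (384x512 float32, m along the optical axis (not along the pixel's ray), 0 where there is no reading), "fx", "fy", "cx", "cy" (pixels), "position" and "orientation" of the camera in the world; the wrist camera has in their place "hand_eye" (4x4, takes a point from camera to tool coordinates, whose origin is the TCP and whose axes are the flange's). Camera axes: x right, y down, z forward; pixel columns grow to the right and rows downward; lengths in m; the calibration is good to about 2 mm. A picture is of the moment at which its call begins: read the wrist's pose just before it.
- robot.close_job(): hands the job in; it is judged then, once.
The state is a dict: "t": time; "qpos": joint angles; "joint_vel": joint speeds; "joint_efforts": joint torques, N m; "eef_pos": TCP position; "orientation": TCP orientation; "wrist_force": force on the tool from outside, world axes, zero at the start; "moment": the same for the moment, N m; "grip_width": finger opening in m; "gripper_force": force on a finger pad.
Only numpy, scipy, OpenCV 4.12 (cv2) and the standard library are available. Lean on these libraries where they do the work, as an engineer would, in place of code of your own. Each camera call takes 0.05 s, during which the arm holds its last target. There are 200 camera calls.

## Working session

There is one attempt and no reset: what is moved stays moved. The work goes in short steps, Python scripts to look and compute and a shell command to move; the robot and the scene stay as the last step left them, time stands still between calls to the robot, and variables do not carry over. Pictures are saved under pics/ and viewed, at most 10 in all, crops included, and the job is handed in when it is done.

```bash
ls; mkdir -p pics
cat > h.py <<'E'
import numpy as np, cv2
from scipy.spatial.transform import Rotation as R
from workcell import robot
def rot(q): return R.from_quat([q[1],q[2],q[3],q[0]])
def cap(name):
    s=robot.state(); c=robot.capture(name)
    if name=='wrist':
        T=np.eye(4);T[:3,:3]=rot(s['orientation']).as_matrix();T[:3,3]=s['eef_pos'];M=T@np.array(c['hand_eye'])
    else:
        M=np.eye(4);M[:3,:3]=rot(c['orientation']).as_matrix();M[:3,3]=c['position']
    c['M']=M; return c
def cloud(c):
    v,u=np.mgrid[:384,:512]; z=c['range_z']
    P=np.stack([(u-c['cx'])/c['fx']*z,(v-c['cy'])/c['fy']*z,z],-1)
    W=P@c['M'][:3,:3].T+c['M'][:3,3]; W[z==0]=np.nan; return W
E
python3 - <<'E'
from h import *
import pickle
for n in ['top','side']:
    c=cap(n); pickle.dump({k:c[k] for k in c},open(n+'.pkl','wb'))
    print(n,c['M'].round(3).tolist(),c['fx'])
    cv2.imwrite(f'pics/{n}0.png',cv2.resize(c['image'],(800,600)))
s=robot.state(); print(s)
E
```

```text
pics
top [[-0.004, -0.996, 0.088, 0.493], [-1.0, 0.006, 0.015, -0.016], [-0.016, -0.088, -0.996, 1.066], [0.0, 0.0, 0.0, 1.0]] 353.0474391243573
side [[0.976, -0.074, 0.206, 0.335], [-0.218, -0.423, 0.879, -0.969], [0.022, -0.903, -0.429, 0.545], [0.0, 0.0, 0.0, 1.0]] 360.5264252771348
{'t': 0.1, 'qpos': array([ 1.23051413e+00,  3.07501944e-01,  1.50750775e+00, -4.15692255e-06,
        1.32843610e+00, -7.34799887e-02]), 'joint_vel': array([-6.28903675e-04, -5.91770117e-04, -1.99183700e-03, -9.09321336e-04,
       -1.03666822e-03,  2.92159806e-06]), 'joint_efforts': array([ 1.50873002e-03, -4.58522880e+01, -2.52612251e+01,  1.33819021e-04,
        5.58041749e-03, -1.36774150e-05]), 'eef_pos': array([0.15140449, 0.55406685, 0.23048423]), 'orientation': array([-1.88350921e-04,  1.33005236e-01,  9.91114902e-01, -9.07225550e-04]), 'wrist_force': array([-0.05601335,  0.42211913,  0.15073318]), 'moment': array([-0.0309312 ,  0.06367608, -0.04527704]), 'gripper_force': 0.0, 'grip_width': 0.08511701006585172}
```

View pics/top0.png

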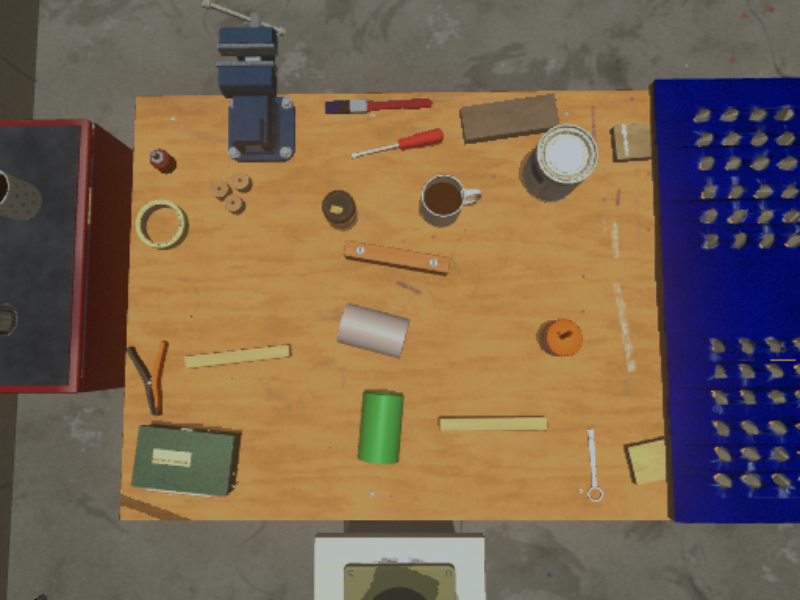

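View pics/side0.png

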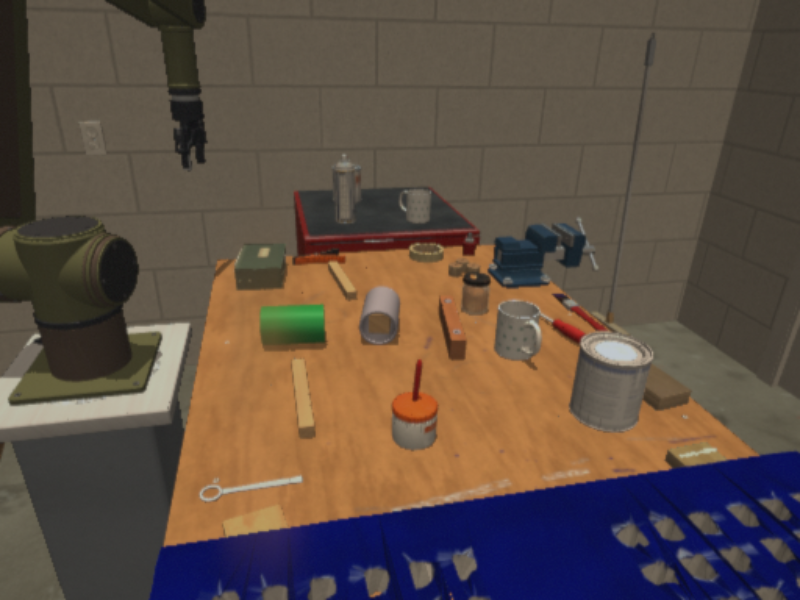

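The top picture shows the pipe at about (373,330), the stop at (397,257), sticks at (237,356) and (493,424), the green look-alike at (380,427), and the cement jar at (563,338). The jar is on the right, so the left stick should be mine. I'll measure these next.

Run:
```python
from h import *
import pickle
c=pickle.load(open('top.pkl','rb')); W=cloud(c); k=512/800
def reg(name,u0,v0,u1,v1,zlo,zhi,zref):
    a=W[int(v0*k):int(v1*k),int(u0*k):int(u1*k)].reshape(-1,3)
    a=a[np.isfinite(a[:,2])&(a[:,2]>zlo)&(a[:,2]<zhi)]
    r=cv2.minAreaRect((a[:,:2]*1000).astype(np.float32))
    m=a.mean(0); w,V=np.linalg.eigh(np.cov(a[:,:2].T)); d=V[:,1]
    b=cv2.boxPoints(r)
    print(name,len(a),'mean',m.round(4),'zmax',a[:,2].max().round(4),'rect',np.round(r[0],1),np.round(r[1],1),round(r[2],1),'axis deg',np.degrees(np.arctan2(d[1],d[0])).round(1)%180)
reg('table',150,380,330,420,-.1,.1,0)
reg('stop',335,230,460,285,.03,.06,0)
reg('pipe',325,295,420,365,.02,.1,0)
reg('pipetop',325,295,420,365,.068,.1,0)
reg('stickL',175,335,300,375,.012,.05,0)
reg('stickR',430,405,560,440,.012,.05,0)
reg('green',340,380,420,475,.068,.1,0)
reg('cement',530,310,600,365,.06,.3,0)
reg('nail',310,180,365,235,.06,.3,0)
reg('mug',410,165,485,230,.08,.3,0)
reg('can',520,120,605,205,.05,.4,0)
# stop face edge: top pts
```

```text
table 2862 mean [0.404  0.3054 0.0009] zmax 0.0249 rect [404.4 305.9] [344.1  73. ] 89.9 axis deg 89.7
stop 727 mean [0.6695 0.0021 0.0444] zmax 0.0525 rect [670.8   2.4] [199.4  30.9] 79.9 axis deg 79.8
pipe 1093 mean [0.5319 0.046  0.0681] zmax 0.08 rect [532.7  46.1] [119.8  75.4] 75.0 axis deg 74.8
pipetop 679 mean [0.5317 0.0461 0.0733] zmax 0.08 rect [532.4  46.2] [120.4  51.9] 73.8 axis deg 74.3
stickL 559 mean [0.4857 0.3048 0.0236] zmax 0.0287 rect [485.7 306. ] [ 24.  199.7] 6.2 axis deg 96.3
stickR 598 mean [ 0.3591 -0.1722  0.024 ] zmax 0.03 rect [ 358.6 -174.6] [ 24.6 197.6] 0.4 axis deg 90.4
green 710 mean [0.3563 0.0329 0.0735] zmax 0.0799 rect [357.2  33.8] [ 52.  119.6] 84.7 axis deg 174.5
cement 391 mean [ 0.517  -0.3     0.0661] zmax 0.1298 rect [ 517.5 -301. ] [63. 63.] 66.1 axis deg 43.900000000000006
nail 362 mean [0.7576 0.108  0.0796] zmax 0.0853 rect [757.9 108.6] [58.  57.9] 88.7 axis deg 22.30000000000001
mug 192 mean [ 0.7762 -0.095   0.0887] zmax 0.097 rect [769.7 -91.1] [94.6 78.7] 65.4 axis deg 102.8
can 1501 mean [ 0.8313 -0.2935  0.1108] zmax 0.1259 rect [ 836.4 -298.7] [105.3 107.5] 1.5 axis deg 139.7
```

The left stick (about 0.57 m away) is the farthest, and all measured heights match. The pipe is about 91 mm from contact and 5° off the stop. The tool's y axis is already parallel to the pipe axis, so I'll press with both fingertips spread along the pipe.

```bash
cat > calc.py <<'E'
import sys
from h import *
x,y,z,yaw=map(float,sys.argv[1:5]); yaw=np.radians(yaw)
s=robot.state(); A=rot(s['orientation'])
Y=np.array([np.cos(yaw),np.sin(yaw),0]); Z=np.array([0,0,-1.]); X=np.cross(Y,Z)
B=R.from_matrix(np.stack([X,Y,Z],1))
d=A.inv().apply(np.array([x,y,z])-s['eef_pos'])/0.06
a=A.as_matrix()[:,1]
print('t',round(s['t'],2),'pos',np.round(s['eef_pos'],4),'yaw',np.degrees(np.arctan2(a[1],a[0])).round(1),'F',np.round(s['wrist_force'],1),'w',round(s['grip_width'],4),'| shift',d.round(3),'turn',(A.inv()*B).as_rotvec().round(3))
E
python3 -m crank '[[0.5,[-2,-1.6,0.2],[0,0,0]],[0.5,[-3.5,-2.8,0.4],[0,0,0]],[0.5,[-4.1,-3.2,0.8],[0,0,0]],[0.5,[-4.1,-3.2,0.8],[0,0,0]],[0.5,[-4.1,-3.2,0.8],[0,0,0]]]' 40
python3 calc.py 0.524 0.048 0.12 74.8
```

```text
t: 0.72
eef_pos: [0.3369, 0.3058, 0.1836]
orientation: [0.0, 0.133, 0.991, 0.0]
wrist_force: [0.4, 0.4, -1.0]
grip_width: 0.0423
gripper_force: 0.0
t 0.72 pos [0.3369 0.3058 0.1836] yaw 74.7 F [ 0.4  0.4 -1. ] w 0.0423 | shift [-4.14  -3.325  1.06 ] turn [ 0.     0.    -0.001]
```

```bash
python3 -m crank '[[0.5,[-0.8,-0.6,0.2],[0,0,0]],[0.5,[-1.5,-1.2,0.4],[0,0,0]],[0.5,[-2.2,-1.8,0.6],[0,0,0]],[0.5,[-3,-2.4,0.8],[0,0,0]],[0.5,[-4.1,-3.3,1.06],[0,0,0]]]' >/dev/null
python3 -m crank '[[0.5,[0,0,0.2],[0,0,0]],[0.5,[0,0,0.2],[0,0,0]]]'
python3 calc.py 0.524 0.048 0.076 74.8
```

```text
t: 1.6
eef_pos: [0.5056, 0.0708, 0.1114]
orientation: [-0.002, 0.134, 0.991, -0.0]
wrist_force: [-0.5, 0.8, -0.7]
grip_width: 0.0427
gripper_force: 0.0
t 1.6 pos [0.5056 0.0708 0.1114] yaw 74.6 F [-0.5  0.8 -0.7] w 0.0427 | shift [-0.398 -0.284  0.588] turn [-0.001 -0.004 -0.003]
```

```bash
python3 -m crank '[[0.5,[-0.4,-0.28,0.1],[0,0,0]],[0.5,[-0.4,-0.28,0.4],[0,0,0]],[0.5,[-0.4,-0.28,0.45],[0,0,0]],[0.5,[-0.4,-0.28,0.45],[0,0,0]]]' | grep -E 'pos|force'
python3 -m crank '[[0.5,[0,0,0.06],[0,0,0]],[0.5,[0,0,0.12],[0,0,0]],[0.5,[0,0,0.12],[0,0,0]]]'| grep -E 'pos|force'
python3 calc.py 0.524 0.048 0.076 74.8
```

```text
eef_pos: [0.5251, 0.0497, 0.086]
wrist_force: [0.1, -0.2, 0.3]
gripper_force: 0.0
eef_pos: [0.5259, 0.0486, 0.0785]
wrist_force: [-0.4, -0.8, -0.0]
gripper_force: 0.0
t 2.48 pos [0.5259 0.0486 0.0785] yaw 74.7 F [-0.4 -0.8 -0. ] w 0.0429 | shift [ 0.028 -0.018  0.041] turn [-0.    -0.    -0.001]
```

```bash
for i in 1 2 3; do python3 -m crank '[[0.5,[0.02,0,0.04],[0,0,0]],[0.5,[0.02,0,0.04],[0,0,0]]]'| grep -E 'pos|wrist'; done
```

```text
eef_pos: [0.5246, 0.0488, 0.076]
wrist_force: [-0.5, 0.0, 0.1]
eef_pos: [0.5237, 0.0491, 0.0737]
wrist_force: [0.5, 0.0, -1.0]
eef_pos: [0.5244, 0.0491, 0.0731]
wrist_force: [-1.7, -1.7, 11.6]
```

```bash
python3 -m crank '[[0.5,[-0.08,0,0.02],[0,0,0]],[0.5,[-0.22,0,0.02],[0,0,-0.01]],[0.5,[-0.38,0,0.02],[0,0,-0.02]],[0.5,[-0.52,0,0.02],[0,0,-0.03]],[0.5,[-0.6,0,0.02],[0,0,-0.03]]]'| grep -E 'pos|wrist'
python3 - <<'E'
from h import *
c=cap('side'); cv2.imwrite('pics/side1.png',cv2.resize(c['image'][130:260,120:340],(800,473),interpolation=cv2.INTER_CUBIC))
E
```

```text
eef_pos: [0.5616, 0.0392, 0.0733]
wrist_force: [0.0, -0.6, 15.1]
```

View pics/side1.png

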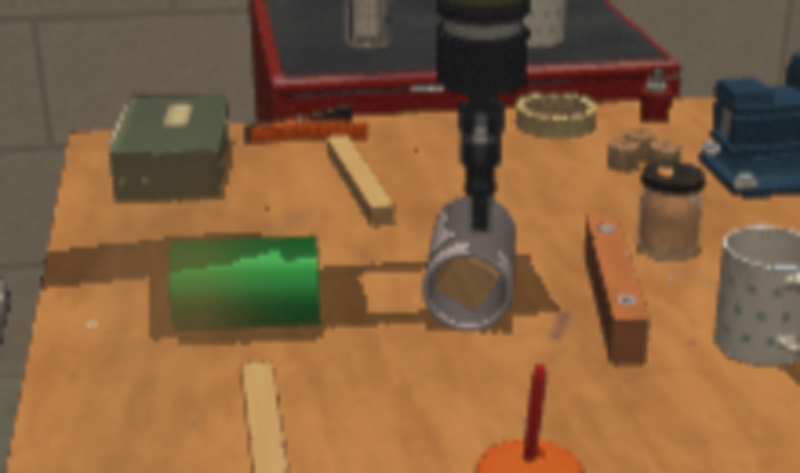

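The side crop shows the pipe at (470,265) with its timber visibly turned and the fingers on top at (480,215), so it is rolling rather than sliding. I'll lift, step back and measure.

```bash
cat > pipe.py <<'E'
from h import *
from scipy.optimize import least_squares
s=robot.state(); P=[]
for n in ['top','side']:
    c=cap(n); W=cloud(c).reshape(-1,3)
    hsv=cv2.cvtColor(c['image'],cv2.COLOR_BGR2HSV).reshape(-1,3)
    m=(W[:,0]>.48)&(W[:,0]<.66)&(abs(W[:,1]-.03)<.12)&(W[:,2]>.02)&(W[:,2]<.079)&(hsv[:,1]<70)&(hsv[:,2]>70); P.append(W[m])
P=np.concatenate(P)
def res(p): 
    n=np.array([np.cos(p[1]),np.sin(p[1])])  # roll dir
    d=P[:,:2]@n-p[0]; return np.hypot(d,P[:,2]-.038)-.038
r=least_squares(res,[.55,-.24],loss='soft_l1',f_scale=.002)
n=np.array([np.cos(r.x[1]),np.sin(r.x[1])]); a=np.array([-n[1],n[0]])
e=P[abs(res(r.x))<.004]@np.r_[a,0]; lo,hi=np.percentile(e,[1,99])
C=n*r.x[0]+a*(lo+hi)/2
S=np.array([.6707,.0023]); t=np.radians(79.8); sx=np.array([np.sin(t),-np.cos(t)]); sy=np.array([np.cos(t),np.sin(t)])
print('N',len(P),'rms',np.median(abs(res(r.x))).round(4),'centre',C.round(4),'axis',(np.degrees(r.x[1])+90).round(1),'len',round(hi-lo,4),'gap',((S-C)@sx-.053).round(4),'stop y',((C-S)@sy).round(4),'t',s['t'])
E
python3 -m crank '[[0.5,[0,0,-0.2],[0,0,0]],[0.5,[0.2,0,-0.2],[0,0,0]],[0.5,[0.34,0,-0.2],[0,0,0]],[0.5,[0.34,0,-0.2],[0,0,0]]]'| grep -E 'pos|wrist'
python3 pipe.py; python3 calc.py 0.541 0.042 0.08 76.5
```

```text
eef_pos: [0.5353, 0.0451, 0.0815]
wrist_force: [0.7, 1.0, 0.4]
N 430 rms 0.0014 centre [0.5522 0.0343] axis 76.6 len 0.1161 gap 0.0692 stop y 0.0105 t 4.4
t 4.5 pos [0.537  0.0449 0.0818] yaw 76.4 F [ 0.7 -0.4  0. ] w 0.0428 | shift [-0.075 -0.031  0.031] turn [-0.    -0.001 -0.001]
```

```bash
python3 -m crank '[[0.5,[-0.13,-0.12,0.06],[0,0,0]],[0.5,[-0.13,-0.12,0.14],[0,0,0]],[0.5,[-0.13,-0.12,0.19],[0,0,0]],[0.5,[-0.13,-0.12,0.19],[0,0,0]]]'| grep -E 'pos|wrist'
python3 -m crank '[[0.5,[-0.08,0,0],[0,0,0]],[0.5,[-0.23,0,0],[0,0,-0.01]],[0.5,[-0.4,0,0],[0,0,-0.02]],[0.5,[-0.57,0,0],[0,0,-0.03]],[0.5,[-0.65,0,0],[0,0,-0.03]]]'| grep -E 'pos|wrist'
python3 -m crank '[[0.5,[0,0,0],[0,0,0]],[0.5,[0,0,-0.2],[0,0,0]],[0.5,[0.2,0,-0.2],[0,0,0]],[0.5,[0.33,0,-0.2],[0,0,0]],[0.5,[0.33,0,-0.2],[0,0,0]]]'| grep -E 'pos|wrist'
python3 pipe.py; python3 calc.py 0.561 0.036 0.07 78
```

```text
eef_pos: [0.5463, 0.0348, 0.0733]
wrist_force: [-2.3, -3.1, 17.4]
eef_pos: [0.5847, 0.0252, 0.073]
wrist_force: [-1.7, -3.2, 12.8]
eef_pos: [0.56, 0.0312, 0.0821]
wrist_force: [-0.1, -0.3, -0.1]
N 381 rms 0.0014 centre [0.5718 0.0291] axis 77.2 len 0.1156 gap 0.0491 stop y 0.0089 t 6.25
t 6.35 pos [0.5616 0.031  0.0825] yaw 78.2 F [ 0.6 -0.6  1. ] w 0.0429 | shift [0.027 0.08  0.208] turn [-0.    -0.     0.003]
```

```bash
python3 -m crank '[[0.5,[0,0,0.08],[0,0,0]],[0.5,[0,0,0.16],[0,0,0]],[0.5,[0,0,0.2],[0,0,0]],[0.5,[0,0,0.2],[0,0,0]]]'| grep -E 'pos|wrist'
python3 -m crank '[[0.5,[-0.08,0,0],[0,0,0]],[0.5,[-0.23,0,0],[0,0,-0.01]],[0.5,[-0.4,0,0],[0,0,-0.02]],[0.5,[-0.57,0,0],[0,0,-0.03]],[0.5,[-0.65,0,0],[0,0,-0.03]]]'| grep -E 'pos|wrist'
python3 -m crank '[[0.5,[0,0,0],[0,0,0]],[0.5,[0,0,-0.2],[0,0,0]],[0.5,[0.2,0,-0.2],[0,0,0]],[0.5,[0.33,0,-0.2],[0,0,0]],[0.5,[0.33,0,-0.2],[0,0,0]]]'| grep -E 'pos|wrist'
python3 pipe.py; python3 calc.py 0.561 0.036 0.07 79.8
```

```text
eef_pos: [0.565, 0.0302, 0.0734]
wrist_force: [-1.1, -1.7, 15.7]
eef_pos: [0.6032, 0.0209, 0.0731]
wrist_force: [-1.6, -5.4, 14.1]
eef_pos: [0.5786, 0.0267, 0.0821]
wrist_force: [0.4, 0.7, -1.1]
N 418 rms 0.0017 centre [0.5909 0.022 ] axis 76.4 len 0.1131 gap 0.029 stop y 0.0052 t 8.1
t 8.2 pos [0.5803 0.0265 0.0824] yaw 79.9 F [-0.  -0.7 -0.8] w 0.0429 | shift [0.344 0.099 0.208] turn [-0.    -0.001  0.002]
```

```bash
python3 -m crank '[[0.5,[0,0,0.08],[0,0,0]],[0.5,[0,0,0.16],[0,0,0]],[0.5,[0,0,0.2],[0,0,0]],[0.5,[0,0,0.2],[0,0,0]]]'| grep -E 'pos|wrist'
python3 -m crank '[[0.5,[-0.08,0,0],[0,0,0]],[0.5,[-0.23,0,0],[0,0,0]],[0.5,[-0.4,0,0],[0,0,0]],[0.5,[-0.57,0,0],[0,0,0]],[0.5,[-0.65,0,0],[0,0,0]]]'| grep -E 'pos|wrist'
python3 -m crank '[[0.5,[0,0,0],[0,0,0]],[0.5,[0,0,-0.2],[0,0,0]],[0.5,[0.2,0,-0.2],[0,0,0]],[0.5,[0.33,0,-0.2],[0,0,0]],[0.5,[0.33,0,-0.2],[0,0,0]]]'| grep -E 'pos|wrist'
python3 pipe.py; python3 calc.py 0.561 0.036 0.07 79.8
```

```text
eef_pos: [0.5835, 0.0256, 0.0732]
wrist_force: [-0.5, -1.8, 14.4]
eef_pos: [0.6218, 0.0164, 0.0733]
wrist_force: [-1.2, -8.0, 14.7]
eef_pos: [0.5976, 0.0235, 0.0821]
wrist_force: [-0.1, -0.1, 0.4]
N 435 rms 0.0012 centre [0.6098 0.0198] axis 76.8 len 0.1173 gap 0.01 stop y 0.0064 t 9.95
t 10.05 pos [0.5991 0.0232 0.0824] yaw 79.9 F [0.3 0.6 0.3] w 0.043 | shift [0.663 0.099 0.208] turn [-0.    -0.001  0.002]
```

```bash
python3 -m crank '[[0.5,[0,-0.35,0.08],[0,0,0]],[0.5,[0,-0.4,0.16],[0,0,0]],[0.5,[0,-0.4,0.2],[0,0,0]],[0.5,[0,-0.4,0.2],[0,0,0]]]'| grep -E 'pos|wrist'
python3 -m crank '[[0.5,[-0.08,0,0],[0,0,0]],[0.5,[-0.18,0,0],[0,0,0]],[0.5,[-0.28,0,0],[0,0,0]],[0.5,[-0.38,0,0],[0,0,0]],[0.5,[-0.45,0,0],[0,0,0]]]'| grep -E 'pos|wrist'
python3 -m crank '[[0.5,[0,0,0],[0,0,0]],[0.5,[0,0,-0.2],[0,0,0]],[0.5,[0.2,0,-0.2],[0,0,0]],[0.5,[0.33,0,-0.2],[0,0,0]],[0.5,[0.33,0,-0.2],[0,0,0]]]'| grep -E 'pos|wrist'
python3 pipe.py; python3 calc.py 0.561 0.036 0.07 79.8
```

```text
eef_pos: [0.5979, -0.0028, 0.0733]
wrist_force: [-1.6, -2.3, 14.5]
eef_pos: [0.6213, -0.0074, 0.0734]
wrist_force: [-6.4, -2.9, 21.0]
eef_pos: [0.6006, -0.0016, 0.082]
wrist_force: [0.6, -0.1, -0.3]
N 372 rms 0.0013 centre [0.6212 0.015 ] axis 80.3 len 0.1129 gap -0.002 stop y 0.0037 t 11.8
t 11.9 pos [ 0.6021 -0.0018  0.0824] yaw 79.9 F [-0.4 -0.  -0. ] w 0.043 | shift [0.785 0.5   0.207] turn [-0.    -0.     0.001]
```

```bash
python3 -m crank '[[0.6,[0,0,-0.8],[0,0,0]],[0.6,[0.3,0.6,-1.4],[0,0,0.15]],[0.6,[0.6,1.4,-1.4],[0,0,0.33]],[0.6,[0.9,2.2,-1.4],[0,0,0.5]],[0.6,[1.2,3,-1.4],[0,0,0.68]]]'| grep -E 'pos|wrist'
python3 calc.py 0.478 0.3756 0.10 6.3
```

```text
eef_pos: [0.5633, 0.1895, 0.1669]
wrist_force: [0.0, -0.2, 0.2]
t 12.53 pos [0.5633 0.1895 0.1669] yaw 40.6 F [ 0.  -0.2  0.2] w 0.0512 | shift [3.281 0.936 1.114] turn [0.001 0.    0.598]
```

```bash
python3 -m crank '[[0.6,[0.8,0.2,0.3],[0,0,0.15]],[0.6,[1.6,0.45,0.6],[0,0,0.3]],[0.6,[2.4,0.7,0.9],[0,0,0.45]],[0.6,[3.28,0.94,1.1],[0,0,0.6]],[0.6,[3.28,0.94,1.1],[0,0,0.6]]]'| grep -E 'pos|wrist'
python3 -m crank '[[0.6,[0,0,0],[0,0,0]]]' >/dev/null
python3 pipe.py
python3 - <<'E'
from h import *
W=cloud(cap('top')); a=W[215:240,112:192].reshape(-1,3); a=a[(a[:,2]>.015)&(a[:,2]<.03)]
r=cv2.minAreaRect((a[:,:2]*1000).astype(np.float32)); print(len(a),r)
c=cap('wrist'); cv2.imwrite('pics/w1.png',c['image'])
E
python3 calc.py 0.478 0.3756 0.004 6.3
```

```text
eef_pos: [0.4746, 0.3768, 0.0993]
wrist_force: [0.5, -1.0, 0.5]
N 1456 rms 0.0012 centre [0.621  0.0207] axis 80.2 len 0.121 gap -0.0008 stop y 0.0093 t 13.275
551 ((485.87152099609375, 305.4698486328125), (24.041404724121094, 199.15711975097656), 6.240171432495117)
t 13.47 pos [0.4779 0.3725 0.1012] yaw 6.5 F [1.1 0.3 0.5] w 0.0512 | shift [0.051 0.006 1.62 ] turn [ 0.001 -0.     0.003]
```

View pics/w1.png

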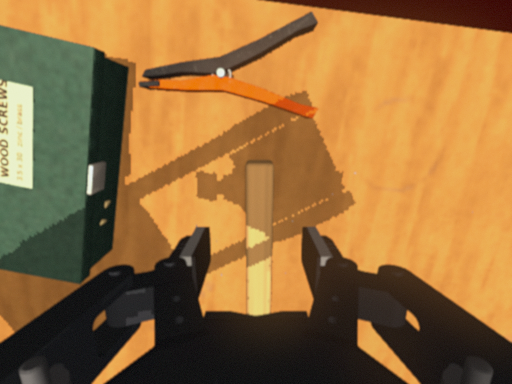

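The wrist picture shows the stick end at (259,165), centred between the fingers (~207 and ~303). The pipe sits against the stop at 80.2° with about 0 gap. I'll descend and grip.

```bash
python3 -m crank '[[0.6,[0.05,0,0.6],[0,0,0]],[0.6,[0.05,0,1.2],[0,0,0]],[0.6,[0.05,0,1.5],[0,0,0]],[0.6,[0.05,0,1.61],[0,0,0]],[0.6,[0.05,0,1.61],[0,0,0]]]'| grep -E 'pos|wrist'
python3 -m crank '[[0.1,[0,0,0],[0,0,0]],[0.1,[0,0,0],[0,0,0]],[0.1,[0,0,0],[0,0,0]],[0.1,[0,0,0],[0,0,0]],[0.1,[0,0,0],[0,0,0]]]' 60
python3 calc.py 0.478 0.3756 0.060 6.3
```

```text
eef_pos: [0.4772, 0.376, 0.0043]
wrist_force: [-0.7, 0.0, -0.2]
t: 14.72
eef_pos: [0.4777, 0.3772, 0.0056]
orientation: [0.0, 0.666, 0.746, 0.001]
wrist_force: [0.4, 0.1, 5.8]
grip_width: 0.023
gripper_force: 59.7
t 14.72 pos [0.4777 0.3772 0.0056] yaw 6.5 F [0.4 0.1 5.8] w 0.023 | shift [-0.026  0.005 -0.906] turn [ 0.003 -0.001  0.004]
```

```bash
python3 -m crank '[[0.1,[0,0,-0.5],[0,0,0]],[0.1,[0,0,-1],[0,0,0]],[0.1,[0,0,-1],[0,0,0]]]' | grep -E 'pos|wrist|grip'
python3 calc.py 0.6657 0.2739 0.0316 -10
```

```text
eef_pos: [0.4782, 0.3778, 0.0666]
wrist_force: [-0.3, -0.7, -1.3]
grip_width: 0.0227
gripper_force: 59.0
t 15.1 pos [0.4782 0.3778 0.0666] yaw 6.5 F [-0.3 -0.7 -1.3] w 0.0227 | shift [-2.078  2.905  0.591] turn [ 0.004 -0.003  0.289]
```

```bash
python3 -m crank '[[0.1,[-0.4,0.6,0.1],[0,0,0.06]],[0.1,[-0.8,1.2,0.2],[0,0,0.12]],[0.1,[-1.3,1.8,0.3],[0,0,0.18]],[0.1,[-1.7,2.4,0.45],[0,0,0.24]],[0.1,[-2.08,2.9,0.6],[0,0,0.29]]]' | grep -E 'pos|wrist|grip'
python3 -m crank '[[0.1,[0,0,0],[0,0,0]],[0.1,[0,0,0],[0,0,0]]]' >/dev/null
cat > stick.py <<'E'
from h import *
s=robot.state(); A=rot(s['orientation'])
for n in ['top','side']:
    c=cap(n); W=cloud(c).reshape(-1,3); h=cv2.cvtColor(c['image'],cv2.COLOR_BGR2HSV).reshape(-1,3)
    L=A.inv().apply(W-s['eef_pos'])  # tool frame
    m=(L[:,0]<-.03)&(L[:,0]>-.2)&(abs(L[:,1])<.03)&(abs(L[:,2]+.0064)<.025)&(W[:,2]>.012)
    m&=(h[:,0]>12)&(h[:,0]<32)&(h[:,1]<160)
    q=L[m]
    if len(q)<20: print(n,len(q)); continue
    print(n,len(q),'tipx',np.percentile(q[:,0],[.5,2]).round(4),'ztop world',np.percentile(W[m][:,2],[5,50,90]).round(4),'y mid near/far',[(np.percentile(q[k][:,1],[3,97]).round(4)) for k in (q[:,0]>-.08,q[:,0]<-.13)],'ztool near/far',[np.median(q[k][:,2]).round(4) for k in (q[:,0]>-.08,q[:,0]<-.13)])
    if n=='side': cv2.imwrite('pics/side2.png',cv2.resize(c['image'][120:270,170:370],(800,600),interpolation=cv2.INTER_CUBIC))
E
python3 stick.py
python3 calc.py 0.6657 0.2739 0.0316 -10
```

```text
eef_pos: [0.6642, 0.2712, 0.0261]
wrist_force: [0.2, -0.3, -1.0]
grip_width: 0.0225
gripper_force: 59.0
top 429 tipx [-0.1719 -0.1713] ztop world [0.0332 0.0447 0.0472] y mid near/far [array([-0.0142,  0.0082]), array([-0.0133,  0.0097])] ztool near/far [np.float64(-0.018), np.float64(-0.0177)]
side 82 tipx [-0.175  -0.1356] ztop world [0.0314 0.0441 0.0457] y mid near/far [array([-0.0115,  0.0114]), array([-0.027 , -0.0036])] ztool near/far [np.float64(-0.0174), np.float64(-0.0206)]
t 16.07 pos [0.6621 0.2729 0.0276] yaw -10.0 F [ 0.3  0.1 -0.8] w 0.0229 | shift [ 0.027  0.057 -0.067] turn [-0.002  0.001 -0.   ]
```

View pics/side2.png

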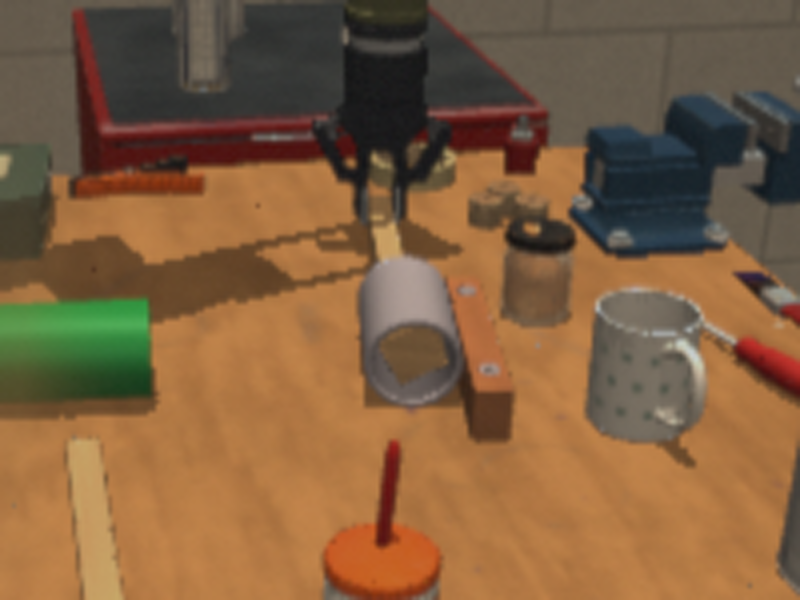

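The side crop shows the pipe straight against the stop (410,330), the timber in the bore (410,350) and the stick level behind the pipe (385,240). I'll apply small corrections and then insert.

```bash
python3 -m crank '[[0.1,[0.03,0.09,-0.07],[0,0,0]],[0.1,[0.03,0.09,-0.07],[0,0,0]],[0.1,[-0.3,0.09,-0.07],[0,0,0]],[0.1,[-0.6,0.09,-0.07],[0,0,0]],[0.1,[-0.8,0.09,-0.07],[0,0,0]]]' | grep -E 'pos|wrist|grip'
python3 -m crank '[[0.1,[-0.1,0,0],[0,0,0]],[0.1,[-0.25,0,0],[0,0,0]],[0.1,[-0.4,0,0],[0,0,0]],[0.1,[-0.55,0,0],[0,0,0]],[0.1,[-0.7,0,0],[0,0,0]]]' | grep -E 'pos|wrist|grip'
python3 calc.py 0.6391 0.1231 0.0316 -10
```

```text
eef_pos: [0.6598, 0.222, 0.0323]
wrist_force: [-0.3, 0.4, -0.4]
grip_width: 0.0231
gripper_force: 59.1
eef_pos: [0.6531, 0.1824, 0.0323]
wrist_force: [-0.4, 1.0, -0.7]
grip_width: 0.0231
gripper_force: 59.1
t 17.32 pos [0.6531 0.1824 0.0323] yaw -10.1 F [-0.4  1.  -0.7] w 0.0231 | shift [-1.014 -0.056  0.012] turn [-0.    -0.    -0.001]
```

```bash
python3 -m crank '[[0.1,[-0.12,0,0],[0,0,0]],[0.1,[-0.25,0,0],[0,0,0]],[0.1,[-0.38,0,0],[0,0,0]],[0.1,[-0.5,0,0],[0,0,0]],[0.1,[-0.6,0,0],[0,0,0]]]' | grep -E 'pos|wrist|grip'
python3 -m crank '[[0.1,[-0.1,0,0],[0,0,0]],[0.1,[-0.2,0,0],[0,0,0]],[0.1,[-0.3,0,0],[0,0,0]],[0.1,[-0.38,0,0],[0,0,0]],[0.1,[-0.38,0,0],[0,0,0]]]' | grep -E 'pos|wrist|grip'
python3 calc.py 0.6391 0.1231 0.0316 -10
python3 pipe.py
python3 - <<'E'
from h import *
c=cap('side'); cv2.imwrite('pics/side3.png',cv2.resize(c['image'][120:270,170:370],(800,600),interpolation=cv2.INTER_CUBIC))
E
```

```text
eef_pos: [0.6468, 0.1468, 0.0323]
wrist_force: [-1.1, 1.0, -0.5]
grip_width: 0.0229
gripper_force: 59.1
eef_pos: [0.6428, 0.1244, 0.0324]
wrist_force: [0.5, -0.4, -0.5]
grip_width: 0.0227
gripper_force: 59.0
t 18.57 pos [0.6428 0.1244 0.0324] yaw -10.1 F [ 0.5 -0.4 -0.5] w 0.0227 | shift [-0.032 -0.057  0.013] turn [-0.     0.    -0.002]
N 1487 rms 0.0013 centre [0.6209 0.0205] axis 80.0 len 0.1208 gap -0.0008 stop y 0.0091 t 18.575
```

View pics/side3.png

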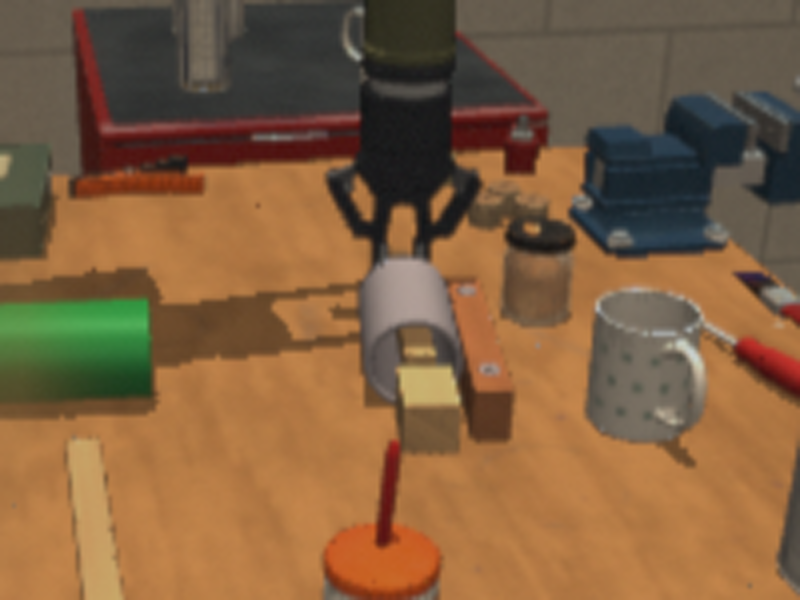

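The picture shows the timber outside the pipe mouth at (430,410), with the stick tip just visible at (418,345). I'll check whether it lies flat on the table.

```bash
cat > plug.py <<'E'
from h import *
S=np.array([.6707,.0023]); t=np.radians(79.8); sx=np.array([np.sin(t),-np.cos(t)]); sy=np.array([np.cos(t),np.sin(t)])
for n in ['top','side']:
    W=cloud(cap(n)).reshape(-1,3); a=(W[:,:2]-S)@sx; b=(W[:,:2]-S)@sy
    m=(abs(a+.045)<.05)&(a<-.018)&(b<-.054)&(b>-.16)&(W[:,2]>.02)&(W[:,2]<.07)
    q=W[m]; z=q[:,2]; print(n,m.sum(),'z pct',np.percentile(z,[5,50,95,99]).round(4),'b',np.percentile(b[m],[1,50,99]).round(4),'a',np.percentile(a[m],[1,99]).round(4))
    for lo in np.arange(-.13,-.05,.01):
        k=(b[m]>lo)&(b[m]<lo+.01)
        if k.sum()>5: print('  b',round(lo,3),np.percentile(z[k],90).round(4),k.sum())
E
python3 plug.py
```

```text
top 311 z pct [0.0377 0.0421 0.0451 0.0489] b [-0.1161 -0.0863 -0.0558] a [-0.0679 -0.0262]
  b -0.12 0.0448 34
  b -0.11 0.0432 53
  b -0.1 0.0444 49
  b -0.09 0.0444 53
  b -0.08 0.0437 49
  b -0.07 0.0439 53
  b -0.06 0.0493 20
side 268 z pct [0.0233 0.0406 0.0469 0.0503] b [-0.1222 -0.1038 -0.0553] a [-0.0649 -0.0242]
  b -0.13 0.0413 31
  b -0.12 0.0417 82
  b -0.11 0.0421 31
  b -0.1 0.0429 25
  b -0.09 0.0422 25
  b -0.08 0.0426 26
  b -0.07 0.0432 18
  b -0.06 0.0502 30
```

The timber's top is at about 43 mm along its whole length, so it lies flat on the table clear of the pipe end. Next I'll withdraw the stick.

```bash
python3 -m crank '[[0.1,[0.2,0,0],[0,0,0]],[0.1,[0.5,0,0],[0,0,0]],[0.1,[0.85,0,0],[0,0,0]],[0.1,[1.2,0,0],[0,0,0]],[0.1,[1.55,0,0],[0,0,0]]]' | grep -E 'pos|wrist|grip'
python3 -m crank '[[0.1,[0.35,0,0],[0,0,0]],[0.1,[0.7,0,0],[0,0,0]],[0.1,[1.05,0,0],[0,0,0]],[0.1,[1.3,0,0],[0,0,0]],[0.1,[1.3,0,0],[0,0,0]]]' | grep -E 'pos|wrist|grip'
python3 calc.py 0.55 0.36 0.012 0; python3 pipe.py
```

```text
eef_pos: [0.6594, 0.2186, 0.0324]
wrist_force: [-0.5, 0.5, -0.6]
grip_width: 0.0226
gripper_force: 59.0
eef_pos: [0.6731, 0.2946, 0.0323]
wrist_force: [-0.2, -0.4, -0.9]
grip_width: 0.0228
gripper_force: 59.0
t 20.07 pos [0.6731 0.2946 0.0323] yaw -10.0 F [-0.2 -0.4 -0.9] w 0.0228 | shift [ 0.717 -2.209  0.338] turn [ 0.    -0.    -0.175]
N 1468 rms 0.0013 centre [0.621  0.0206] axis 80.0 len 0.1213 gap -0.0008 stop y 0.0092 t 20.075
```

```bash
python3 -m crank '[[0.1,[0.2,-0.5,0],[0,0,-0.04]],[0.1,[0.4,-1.1,0],[0,0,-0.1]],[0.1,[0.6,-1.7,0.1],[0,0,-0.15]],[0.1,[0.72,-2.2,0.34],[0,0,-0.17]],[0.1,[0.72,-2.2,0.34],[0,0,-0.17]]]' | grep -E 'pos|wrist|grip'
python3 -m crank '[[0.1,[0,0,0.05],[0,0,0]],[0.1,[0,0,0.08],[0,0,0]],[0.1,[0,0,0.08],[0,0,0]]]' | grep -E 'pos|wrist|grip'
python3 calc.py 0.55 0.36 0.006 0
```

```text
eef_pos: [0.5467, 0.3579, 0.0108]
wrist_force: [0.3, 0.3, -1.3]
grip_width: 0.0227
gripper_force: 59.1
eef_pos: [0.5516, 0.3584, 0.0073]
wrist_force: [-0.1, -0.3, -1.1]
grip_width: 0.0229
gripper_force: 59.1
t 21.18 pos [0.5516 0.3584 0.0073] yaw -0.4 F [-0.1 -0.3 -1.1] w 0.0229 | shift [ 0.026 -0.026  0.021] turn [ 0.001 -0.    -0.007]
```

```bash
python3 -m crank '[[0.1,[0,0,0.03],[0,0,0]],[0.1,[0,0,0.03],[0,0,0]],[0.35,[0,0,0.03],[0,0,0]],[0.55,[0,0,0.03],[0,0,0]],[0.55,[0,0,0.03],[0,0,0]]]' | grep -E 'pos|wrist|grip'
python3 -m crank '[[0.55,[0,0,-0.3],[0,0,0]],[0.55,[0,0,-1],[0,0,0]],[0.55,[0,0,-2],[0,0,0]],[0.55,[0.5,-0.6,-2.5],[0,0,0]],[0.55,[1,-1.2,-2.5],[0,0,0]]]' | grep -E 'pos|wrist|grip'
python3 -m crank '[[0.55,[0.4,-1,0],[0,0,0]],[0.55,[0.4,-1,0],[0,0,0]]]' | grep -E 'pos'
python3 pipe.py; python3 plug.py | grep -v ' b '
python3 - <<'E'
from h import *
cv2.imwrite('pics/top9.png',cv2.resize(cap('top')['image'],(800,600)))
print(robot.state()['t'])
E
```

```text
eef_pos: [0.5504, 0.359, 0.0054]
wrist_force: [-0.7, -0.9, -1.3]
grip_width: 0.0469
gripper_force: 0.0
eef_pos: [0.4808, 0.4214, 0.161]
wrist_force: [0.5, 1.2, -0.5]
grip_width: 0.0469
gripper_force: 0.0
eef_pos: [0.4146, 0.4449, 0.1568]
N 1459 rms 0.0013 centre [0.621  0.0206] axis 80.2 len 0.1204 gap -0.0009 stop y 0.0092 t 22.675
22.925
```

View pics/top9.png

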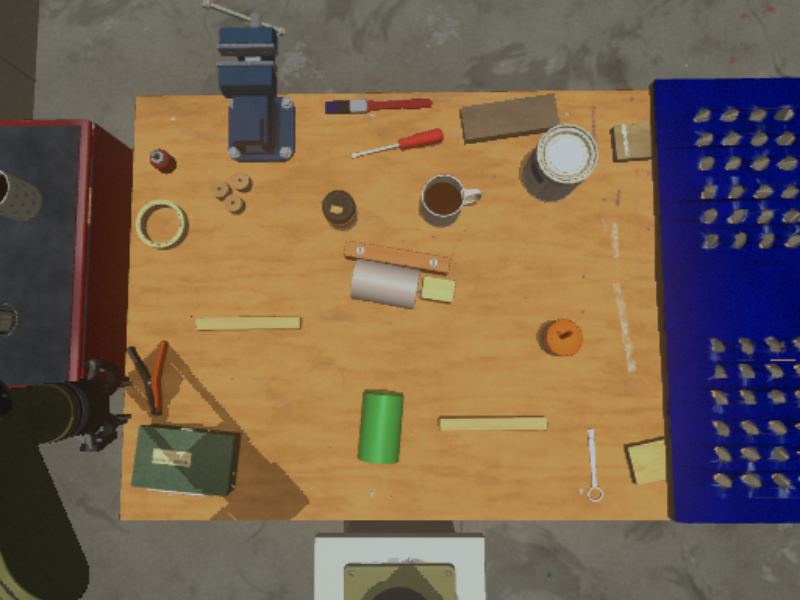

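The final top picture shows the pipe against the stop at (385,284), the timber on the table at (438,289) and the stick laid down at (248,323). The jars (339,208) and (563,338), the mug (443,200) and the look-alikes are unmoved, and the hand is clear of everything.

```bash
python3 -c "
from workcell import robot
print(robot.close_job())"
```

```text
the job is handed in; nothing more can be done
None
```

I handed the job in at about 23 s: the pipe was rolled straight against the stop, the timber pushed out onto the table, the stick drawn out and laid down, and the jars and mug left where they were.

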